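Cramp up a board with a ratchet lever

ROBOT

A 7-joint arm with a two-finger parallel gripper is mounted at the origin on the work surface. World frame = base frame: x ahead of the robot, y to its left, z up, the work surface at z = 0. Lengths are in m, angles in degrees, forces in N, time in s.
With the tool pointing down it reaches from about 0.425 to 0.875 m from the base axis. Payload 4.7 kg.
Tool frame: the origin (TCP) lies between the finger pads; the fingertips stand 19 mm ahead of it and the grasp point (between the pads) is the TCP; x points along the fingers, z is the direction in which the jaws open and shut, and the axes are right-handed (so a half turn about x gives the same grasp; the last joint's range is limited). The gripper opens to 87 mm and grips with 3 to 60 N. Pads are 19 mm wide; open, the fingers measure 117 mm over their backs; the gripper's body (75 mm by 190 mm) begins 51 mm behind the grasp point.
Start: joints at [-67.03, 18.392, -4.016, 83.108, 1.295, 78.541, -3.26], TCP at [0.245, 0.602, 0.242] pointing down, gripper open.
Joint ranges: [-163.93, 163.93], [-17.29, 119.83], [-79.2, 71.16], [3.27, 140.29], [-89.18, 269.18], [5.43, 117.66], [-154.24, 154.24]. Speed limits (degrees/s): [147.25, 147.25, 180, 180, 180, 180, 180].

INTERFACE

Orientations are given as [roll, pitch, yaw] about the fixed x, y, z axes, in that order (R = Rz(yaw) Ry(pitch) Rx(roll)).
In Python, from cell import monitor, read_camera, camera_model, env, regions_of gives the robot as it stands. The module is installed in compiled form; this text tells all that it offers.
- The arm moves only by the tool step_arm, never from a script. Its argument "deltas" is a list of rows, each a list of 5 numbers: the gripper's target within -1 to 1 (fully open at 1, half-way at 0, shut at -1), then the shift along the tool's x, y, z in m, then the turn about the tool's x in degrees. A call has 1 to 12 rows; each row is the pose to reach, as a shift and turn from the pose commanded when the call began, along the tool's axes at that moment; what a row does not reach only later rows make up. A row lasts 1/8 s, in which the tool goes at most 62.5 mm and 10.7 degrees, less where a joint would pass 70% of its speed; a pose out of reach is approached as far as the arm can. A call with a gripper value outside its range is refused whole. The fingers move at their own pace and stop on an object; "newtons" is the grip in N (left out, the last holds). Time passes only in rows, so rows that repeat a pose let the fingers close. It gives the time, the measured TCP pose, the force and the opening at its end, in the units of the state.
- monitor.get_obs(): the state, without advancing time (a new reading comes with each control period).
- read_camera(name): name is "side" or "top"; returns (picture, depth): 400x640x3 uint8, red, green, blue; 400x640 float32, m along the optical axis (not along the pixel's ray), 0 where there is no reading.
- camera_model(name): a dict with "fx", "fy", "cx", "cy" (pixels), "xyz" and "attitude" of the camera in the world. Camera axes: x right, y down, z forward; pixel columns grow to the right and rows downward; lengths in m; the calibration is good to about 2 mm. A picture is of the moment at which its call begins. camera_model takes no time and is no camera call.
- env.sign_off(): hands the job in, once; it reports no verdict.
Trained networks look in the newest picture that a camera, given by its name, has taken for a name from the list of things; names that differ only in an ending like _2 or _b are one class to them, and where a whole thing is asked for, a point or a joint stands for the part that bears it (a point fixed in the world has none). Each returns a list of dicts, best first, with "p" (0 to 1); they miss things now and then, are a little off and sometimes report something else, mostly with a low value. They report only what shows in the picture. A call takes as long as a camera call. They do not tell look-alikes from the thing itself.
- regions_of(camera, thing): "pixels" (400x640 bool, what is visible of it) and "pixel" ([column, row] in pixels, amid what is visible of it).
The state is a dict: "time_s": time; "qpos": joint angles; "joint_velocities": joint speeds; "effort": joint torques, N m; "tool_pos": TCP position; "tool_rot": TCP orientation; "force": force on the tool from outside, world axes, zero at the start; "wrist_torque": the same for the moment, N m; "grip_width": finger opening in m.
Only numpy, scipy, OpenCV 4.12 (cv2) and the standard library are available. Lean on these libraries where they do the work, as an engineer would, in place of code of your own. Each camera call takes 0.05 s, during which the arm holds its last target. There are 200 camera calls.

TASK

Stand the loose packing block upright in the gap between the cramp's steel pad and the loose board, then swing the ratchet lever fully to and fro so that the pad presses the loose board up tight against the screwed-down board. The cramp has slack of its own, so go by feel: once the lever first turns heavy, give it two more notches, no more, and let go. Leave the hammer, glue bottle and jar alone.

Things in the scene. Friction and masses are not known exactly. Their poses are not given: they have to be found in the camera images.
- jig: cramping bed: a plywood base 280 mm (x) by 400 mm (y) by 20 mm thick, fixed to the bench, with a ratchet cramp at its +y end. Origin at the centre of its underside; its top face is at z 20 mm. From -y to +y along its y axis lie: the screwed-down board, the loose board, the gap for the block, the pad, the spring buffer, the ratchet. The pad pushes towards its -y, along the line x = 0.
- pad_face (a point): centre of the flat front of the cramp's steel pad, 70 mm wide (jig x), 30 mm tall, looking to the jig's -y; 36 mm above the bench. It advances 8 mm towards -y per notch. Behind it are up to 8 mm of light free play and then a spring buffer, so the boards may touch a notch before any load comes.
- pivot (a point): axis (upright) of the ratchet wheel and of the lever, at the height of the lever arm, 75 mm above the bench
- handle (a point): middle of the lever's upright round rubber handle, 24 mm in diameter, 50 mm tall; 105 mm above the bench, 130 mm from the pivot. The level steel arm, 22 mm wide, ends at its foot. Light, the lever pushes back here with under 1.5 N at the forward end of its swing; it has turned heavy when that passes about 2 N, and then each notch adds 3 to 4 N (about 23 N at the pad).
- lever (a joint): lever angle in rad, 0 (back stop, handle to the jig's +y) to 0.65 (forward stop, -y); grows clockwise seen from above; at 0 the arm points 0.325 rad counter-clockwise of the jig's +x. A forward swing from below 0.06 to above 0.60 turns the wheel one notch; the return swing is free, a catch holds the wheel and a notch cannot be undone. The lever stays where it is left. The ends are hard stops.
- board: loose pine board, 220 mm (x) by 60 mm (y) by 18 mm thick, lying flat on the bed; origin at the centre of its underside
- laid: pine board of the same size, screwed down to the bed at its -y end; origin at the centre of its underside
- block_mid (a point): centre of the loose wooden packing block, 50 mm (x) by 36 mm (y) by 60 mm tall, 70 g, standing upright on the bench. Its 36 mm goes along the jig's y in the gap (11 to 48 mm wider than that), its 50 mm along the jig's x, centred on the pad, foot on the bed
- hammer: hammer lying on the bench, bystander; origin under its middle
- glue: white glue bottle, 54 mm in diameter, 140 mm tall, bystander; origin at its foot
- jar: glass jar with steel cap, 64 mm in diameter, 80 mm tall, bystander; origin at its foot
Not all that is in view belongs to the job. Of the things shaped like the part that bears block_mid, the wooden one is meant. Leave any pink look-alike of the board alone.

How it is judged:
By the outcome, as a careful person would: the job done as asked, in the order asked, and still so for the second after the job is handed in, with the robot touching nothing.
It also fails if it takes over 72 s, if anything falls off the work surface, if the arm or the gripper's body presses on something with over 40 N, if the wrist force passes 120 N, or if a joint passes its speed limit or range.

## Working session

There is one attempt and no reset: what is moved stays moved. The work goes in short steps, Python scripts to look and compute and a tool call to move; the robot and the scene stay as the last step left them, time stands still between calls to the robot, and variables do not carry over. Pictures are saved under pics/ and viewed, about 8 in all and at most 12, crops included, and the job is handed in when it is done.

Besides the shell and the picture viewer there is one more tool, called after "Call:" as name(argument=value, ...) on one line, values as JSON. step_arm: Moves the arm, as the interface text tells. Its arguments: {"type":"object","properties":{"deltas":{"type":"array"},"newtons":{"type":"number"}},"required":["deltas"]}

```bash
mkdir -p pics; cat > h.py <<'E'
import numpy as np, cv2
from scipy.spatial.transform import Rotation as R
from cell import monitor, read_camera, camera_model, env, regions_of
def cam(n):
    m=camera_model(n); return m
def rot(m):
    a=np.array(m['attitude'],float)
    return a if a.shape==(3,3) else R.from_euler('xyz',a,degrees=True).as_matrix()
def cloud(n,d):
    m=cam(n); v,u=np.mgrid[0:400,0:640]
    p=np.stack([(u-m['cx'])/m['fx']*d,(v-m['cy'])/m['fy']*d,d],-1)
    w=p@rot(m).T+np.array(m['xyz']); w[d<=0]=np.nan
    return w
E
python3 - <<'E'
from h import *
o=monitor.get_obs(); print({k:np.round(v,3) for k,v in o.items()})
for n in ['top','side']:
    print(n,camera_model(n))
    p,d=read_camera(n); np.savez(n+'.npz',p=p,d=d)
    cv2.imwrite(f'pics/{n}0.png',p[:,:,::-1]); w=cloud(n,d)
    for t in ['jig','pad_face','handle','board','laid','block_mid','hammer','glue','jar']:
        for r in regions_of(n,t)[:4]:
            q=w[r['pixels']]; print(n,t,round(r['p'],2),np.round(r['pixel']),r['pixels'].sum(),np.round(np.nanmedian(q,0),3),np.round(np.nanmin(q,0),3),np.round(np.nanmax(q,0),3))
E
```

```text
{'time_s': np.float64(0.0), 'qpos': array([-67.03 ,  18.439,  -4.015,  83.174,   1.295,  78.538,  -3.261]), 'joint_velocities': array([-0.031, -0.001,  0.099,  0.001, -0.002, -0.108,  0.008]), 'effort': array([-1.0000e-03, -4.9129e+01, -4.0400e-01, -3.1253e+01, -6.4000e-02,
        4.4000e-02,  0.0000e+00]), 'tool_pos': array([0.245, 0.601, 0.24 ]), 'tool_rot': array([-176.952,   89.893, -109.113]), 'force': array([ 0.492,  0.184, -0.107]), 'wrist_torque': array([ 0.027, -0.009,  0.024]), 'grip_width': np.float64(0.087)}
top {'fx': 412.98363255338984, 'fy': 412.98363255338984, 'cx': 321.83263021950364, 'cy': 197.3538701504718, 'xyz': array([0.3868127 , 0.01590488, 1.32464932]), 'attitude': array([-174.95755395,   -0.19103423,  -91.16638196])}
top jig 0.75 [277. 202.] 8295 [0.488 0.154 0.022] [ 0.332 -0.121 -0.002] [0.687 0.329 0.135]
top handle 0.55 [246. 188.] 415 [0.527 0.248 0.081] [0.444 0.205 0.018] [0.592 0.28  0.135]
top board 0.97 [311. 183.] 1321 [0.537 0.04  0.039] [ 0.427 -0.012  0.029] [0.651 0.091 0.048]
top board 0.6 [233. 301.] 1475 [0.177 0.289 0.018] [ 0.12   0.18  -
[... 1535 characters left out ...]
side board 0.36 [284. 190.] 195 [0.493 0.137 0.047] [0.468 0.122 0.029] [0.535 0.175 0.054]
side laid 0.95 [332. 215.] 1330 [ 0.529 -0.031  0.037] [ 0.432 -0.077  0.017] [0.656 0.026 0.043]
side block_mid 0.93 [408. 279.] 524 [ 0.483 -0.313  0.054] [ 0.471 -0.331 -0.002] [ 0.574 -0.267  0.063]
side block_mid 0.85 [435. 304.] 638 [ 0.47  -0.398  0.051] [ 0.465 -0.421 -0.001] [ 0.503 -0.371  0.064]
side block_mid 0.82 [372. 261.] 583 [ 0.474 -0.224  0.047] [ 0.463 -0.245 -0.003] [ 0.554 -0.163  0.063]
side hammer 0.59 [359. 168.] 607 [0.747 0.064 0.022] [ 0.68   0.019 -0.002] [0.944 0.108 0.03 ]
side glue 0.89 [454. 239.] 846 [ 0.64  -0.333  0.076] [ 0.628 -0.354 -0.002] [ 0.824 -0.273  0.142]
```

View pics/top0.png

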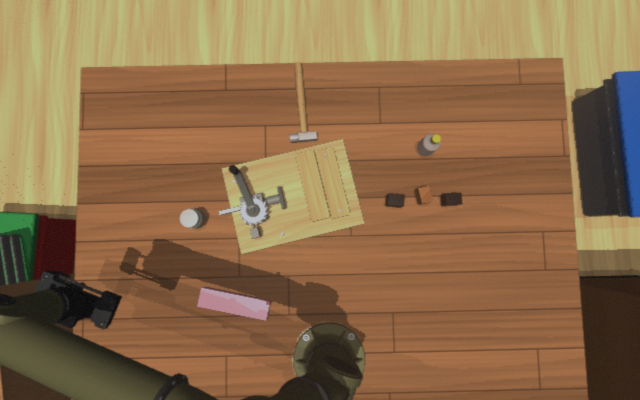

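View pics/side0.png

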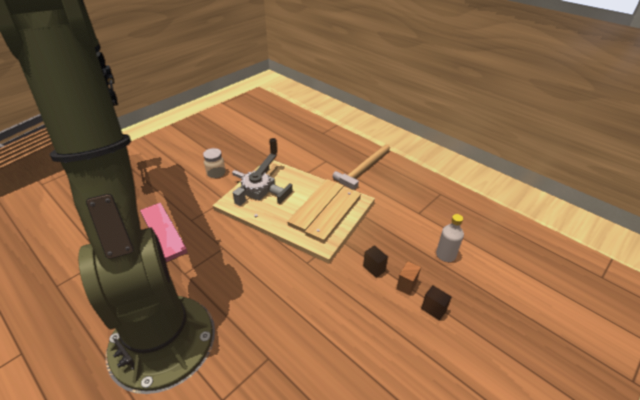

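Three block candidates in the top picture: dark at (392,197), wood-brown at (424,191) and dark at (449,198). The middle one fits "wooden"; I'll confirm it in a crop and measure the geometry.

```bash
cat > m.py <<'E'
from h import *
import sys
def rect(q):
    r=cv2.minAreaRect((q[:,:2]*1000).astype(np.float32)); return np.round(r[0],1),np.round(r[1],1),round(r[2],1)
def pts(n,w,lo,hi,x0,x1,y0,y1):
    k=(w[...,2]>lo)&(w[...,2]<hi)&(w[...,0]>x0)&(w[...,0]<x1)&(w[...,1]>y0)&(w[...,1]<y1)
    return w[k]
E
python3 - <<'E'
from m import *
ws={}
for n in ['top','side']:
    z=np.load(n+'.npz'); w=ws[n]=cloud(n,z['d'])
    print(n,'blk top',rect(pts(n,w,.054,.07,.45,.55,-.345,-.26)))
    print(n,'jig all z 12-28',rect(pts(n,w,.012,.028,.36,.70,-.14,.36)))
    print(n,'boards',rect(pts(n,w,.032,.045,.42,.68,-.09,.095)))
    print(n,'handle top',rect(pts(n,w,.115,.14,.5,.65,.2,.35)), np.round(pts(n,w,.115,.14,.5,.65,.2,.35).mean(0),4))
    print(n,'pad',rect(pts(n,w,.043,.056,.45,.56,.11,.16)))
    for t in ['board','laid','block_mid']:
        for r in regions_of(n,t)[:3]:
            q=w[r['pixels']]
            h=np.nanmedian(q[:,2]); q=q[abs(q[:,2]-h)<.005]; print(n,t,np.round(r['pixel']),rect(q))
p=np.load('side.npz')['p']; t=np.load('top.npz')['p']
a=cv2.resize(p[235:325,350:470],(640,480),interpolation=2); b=cv2.resize(t[130:265,210:370],(640,540),interpolation=2)
cv2.imwrite('pics/blk.png',a[:,:,::-1]); cv2.imwrite('pics/jig.png',b[:,:,::-1])
E
```

```text
top blk top (array([ 501.1, -307.6]), array([50.1, 36.3]), 12.5)
top jig all z 12-28 (array([532.7, 109.3]), array([326.5, 400.9]), 12.8)
top boards (array([543.5,   8.7]), array([226.3, 123.3]), 12.7)
top handle top (array([581.6, 271.1]), array([21.5, 21.7]), 89.9) [0.5809 0.2702 0.1288]
top pad (array([500.4, 146.1]), array([70.2, 30.4]), 12.6)
top board [311. 183.] (array([539.8,  40.3]), array([219.6,  59.9]), 12.8)
top board [233. 301.] (array([176.4, 292. ]), array([219.9,  61.1]), 77.5)
top laid [335. 187.] (array([547. , -23.1]), array([219.1,  59.9]), 12.8)
top block_mid [424. 191.] (array([ 501.1, -307.6]), array([50.1, 36.3]), 12.5)
top block_mid [449. 198.] (array([ 486.7, -393.5]), array([50.2, 34.4]), 89.4)
top block_mid [392. 197.] (array([ 486.3, -217.4]), array([50.6, 35.7]), 81.6)
side blk top (array([ 499.8, -308.8]), array([51.5, 35.6]), 11.2)
side jig all z 12-28 (array([527.5, 117.5]), array([325.6, 422.9]), 12.7)
side boards (array([542.5,   7.5]), array([229.6, 125.5]), 12.7)
side handle top (array([580.8, 268.3]), array([25.8, 19.3]), 43.3) [0.579  0.2664 0.1255]
side pad (array([499.6, 144.7]), array([71.6, 32.1]), 12.6)
side board [313. 206.] (array([538.7,  39.1]), array([223.1,  61.8]), 12.8)
side board [165. 231.] (array([176.7, 292.3]), array([223.5,  60.1]), 77.7)
side board [284. 190.] (array([497.5, 152.7]), array([66. , 48.6]), 12.6)
side laid [332. 215.] (array([546.4, -23.4]), array([224.1,  64. ]), 12.2)
side block_mid [408. 279.] (array([ 500. , -308.7]), array([51.1, 35.6]), 11.2)
side block_mid [435. 304.] (array([ 472.3, -402.7]), array([26.5, 56.1]), 33.4)
side block_mid [372. 261.] (array([ 473.3, -223.3]), array([26.6, 59.2]), 24.4)
```

View pics/blk.png

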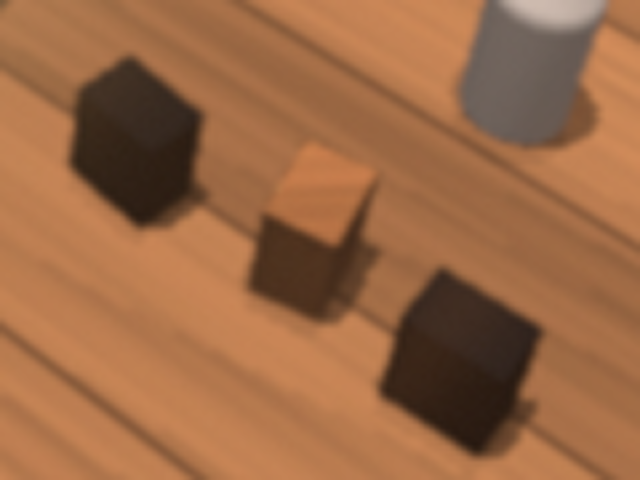

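View pics/jig.png

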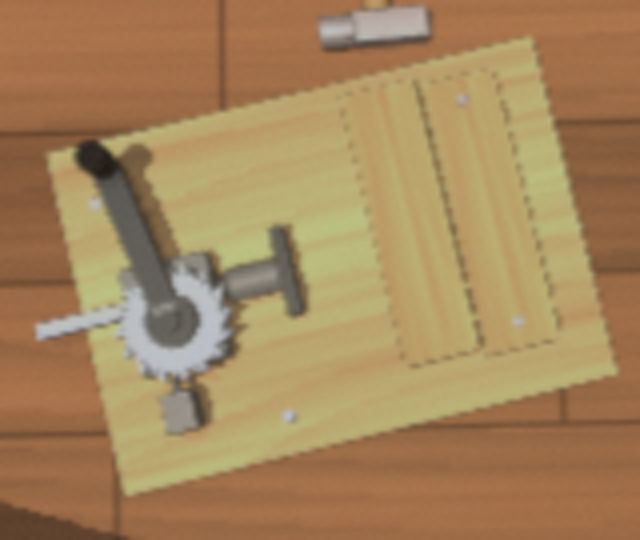

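The crop confirms it: the block at side (408,279) is bare brown wood and its two neighbours are near-black. In the jig crop the handle is at (95,157), the pivot at about (172,320) and the pad at (287,270), with the gap clear. Next: geometry in the jig frame.

```bash
cat >> m.py <<'E'
yaw=np.radians(12.75); ex=np.array([np.cos(yaw),np.sin(yaw)]); ey=np.array([-ex[1],ex[0]])
P0=np.array([.5,.146])
def J(q): d=np.asarray(q)[...,:2]-P0; return np.stack([d@ex,d@ey],-1)
def W(j): return P0+j[0]*ex+j[1]*ey
def tool(target,o=None):
    o=o or monitor.get_obs(); Rt=R.from_euler('xyz',o['tool_rot'],degrees=True).as_matrix()
    return Rt.T@(np.array(target)-o['tool_pos'])
E
python3 - <<'E'
from m import *
for n in ['top','side']:
    w=cloud(n,np.load(n+'.npz')['d'])
    q=pts(n,w,.043,.056,.45,.56,.10,.19); j=J(q)
    for s in (1,-1):
        k=(s*j[:,0]>15e-3)&(s*j[:,0]<.04)&(j[:,1]<.02)&(j[:,1]>-.03); print(n,'pad y',np.round(np.percentile(j[k,1],[2,50,98]),4),'x',np.round(j[k,0].min(),4),np.round(j[k,0].max(),4))
    q=pts(n,w,.064,.095,.42,.62,.15,.32); h=np.array([.5805,.2695]); dd=np.hypot(*(q[:,:2]-h).T); a=q[(dd>.025)&(dd<.09)]
    c=a[:,:2].mean(0); v=np.linalg.svd(a[:,:2]-c)[2][0]; v*=np.sign(v[0]); print(n,'arm',len(a),c.round(4),'world deg',np.degrees(np.arctan2(v[1],v[0])).round(1),'jig dist handle off line',np.round(np.cross(v,h-c),4),'z',np.median(a[:,2]))
    q=pts(n,w,.055,.11,.42,.54,.15,.25); print(n,'wheel z',np.round(np.percentile(q[:,2],[5,50,95]),3),rect(q[q[:,2]>.055]))
print('board',J([.5398,.0403]),'laid',J([.547,-.0231]),'handle',J([.5805,.2695]))
o=monitor.get_obs(); Rt=R.from_euler('xyz',o['tool_rot'],degrees=True).as_matrix(); print(Rt.round(3))
E
```

```text
top pad y [-0.0151 -0.0105 -0.0043] x 0.0153 0.0355
top pad y [-0.0151 -0.0095 -0.0035] x -0.0347 -0.0157
top arm 166 [0.5277 0.2482] world deg 23.8 jig dist handle off line -0.0017 z 0.08079760536315206
top wheel z [0.064 0.071 0.085] (array([479.6, 213.7]), array([ 72.6, 118.4]), 89.9)
side pad y [-0.0162 -0.0123 -0.0038] x 0.0163 0.0351
side pad y [-0.0171 -0.0128 -0.0045] x -0.0365 -0.015
side arm 114 [0.5274 0.2448] world deg 23.5 jig dist handle off line 0.0015 z 0.07930670987852462
side wheel z [0.059 0.068 0.082] (array([480.3, 212.4]), array([ 74.4, 119.2]), 89.9)
board [ 0.01549091 -0.11187744] laid [ 0.00852115 -0.17530317] handle [0.10577119 0.10268863]
[[ 0.    -0.926  0.377]
 [ 0.     0.377  0.926]
 [-1.    -0.     0.   ]]<stdin>:8: DeprecationWarning: Arrays of 2-dimensional vectors are deprecated. Use arrays of 3-dimensional vectors instead. (deprecated in NumPy 2.0)
```

Call:
step_arm(deltas=[[1, 0, -0.05, -0.028, 5], [1, 0, -0.1, -0.057, 10], [1, 0, -0.15, -0.085, 15], [1, 0, -0.2, -0.114, 20], [1, 0, -0.25, -0.142, 25], [1, 0, -0.3, -0.17, 30], [1, 0, -0.35, -0.199, 35], [1, 0, -0.4, -0.227, 40], [1, 0, -0.45, -0.256, 45], [1, 0, -0.5, -0.284, 50], [1, 0, -0.51, -0.34, 55], [1, 0, -0.52, -0.4, 55]])

```text
time_s: 2.8
tool_pos: [0.5759, 0.0337, 0.2412]
tool_rot: [-117.0, 90.0, -104.2]
force: [1.2, -1.1, -0.1]
grip_width: 0.0869
```

Call:
step_arm(deltas=[[1, 0, 0, 0, 0]])

```text
time_s: 2.92
tool_pos: [0.5754, 0.0282, 0.2423]
tool_rot: [-81.2, 89.9, -68.9]
force: [-0.8, 0.1, 0.7]
grip_width: 0.0869
```

```bash
python3 - <<'E'
from m import *
o=monitor.get_obs(); print(o['time_s'],o['tool_pos'],o['tool_rot'],o['qpos'].round(1)); Rt=R.from_euler('xyz',o['tool_rot'],degrees=True).as_matrix(); print('jaw deg',np.degrees(np.arctan2(Rt[1,2],Rt[0,2])))
print(tool([.5005,-.308,.16]).round(4))
E
```

```text
2.925 [0.57538752 0.02819307 0.24227032] [-81.16652565  89.88214329 -68.91187647] [-28.3   9.6  25.7  94.9  -4.1  76.5  10.3]
jaw deg 12.25466757975383
[ 0.0829 -0.3125 -0.1446]
```

Call:
step_arm(deltas=[[1, 0, -0.05, -0.023, -0.4], [1, 0, -0.1, -0.046, -0.4], [1, 0, -0.15, -0.069, -0.4], [1, 0, -0.2, -0.093, -0.4], [1, 0.02, -0.25, -0.116, -0.4], [1, 0.04, -0.29, -0.134, -0.4], [1, 0.06, -0.312, -0.145, -0.4], [1, 0.08, -0.312, -0.145, -0.4], [1, 0.08, -0.312, -0.145, -0.4]])

```text
time_s: 4.05
tool_pos: [0.5039, -0.2983, 0.1597]
tool_rot: [124.7, 89.8, 138.1]
force: [0.1, -0.0, 0.5]
grip_width: 0.0868
```

```bash
python3 - <<'E'
from m import *
o=monitor.get_obs(); print(o['time_s'],o['tool_pos'],o['tool_rot']);Rt=R.from_euler('xyz',o['tool_rot'],degrees=True).as_matrix(); print('jaw deg',np.degrees(np.arctan2(Rt[1,2],Rt[0,2])))
print(tool([.5005,-.308,.045]).round(4))
E
```

```text
4.05 [ 0.50394163 -0.29830588  0.15965028] [124.68811444  89.78136688 138.05351554]
jaw deg 13.365596306238434
[ 0.1146 -0.009  -0.0053]
```

Call:
step_arm(deltas=[[1, 0.02, 0, 0, 0], [1, 0.04, 0, 0, 0]])

```text
time_s: 4.3
tool_pos: [0.5048, -0.2997, 0.1208]
tool_rot: [4.8, 89.9, 18.1]
force: [0.4, 0.0, -0.3]
grip_width: 0.0869
```

```bash
python3 - <<'E'
from m import *
o=monitor.get_obs(); print(o['time_s'],o['tool_pos'],o['tool_rot']);Rt=R.from_euler('xyz',o['tool_rot'],degrees=True).as_matrix(); print('jaw deg',np.degrees(np.arctan2(Rt[1,2],Rt[0,2])))
print(tool([.5005,-.308,.045]).round(4))
E
```

```text
4.3 [ 0.50483601 -0.29973208  0.12075304] [ 4.77926881 89.925875   18.14379883]
jaw deg 13.364526037147895
[ 0.0757 -0.007  -0.0062]
```

Call:
step_arm(deltas=[[1, 0.01, -0.007, -0.006, 0.6], [1, 0.04, -0.007, -0.006, 0.6], [1, 0.065, -0.007, -0.006, 0.6], [1, 0.075, -0.007, -0.006, 0.6], [1, 0.075, -0.007, -0.006, 0.6], [-0.3, 0.075, -0.007, -0.006, 0.6], [-0.3, 0.075, -0.007, -0.006, 0.6], [-0.3, 0.075, -0.007, -0.006, 0.6], [-0.3, 0.075, -0.007, -0.006, 0.6]], newtons=20)

```text
time_s: 5.42
tool_pos: [0.4998, -0.3092, 0.0468]
tool_rot: [-12.7, 90.0, -0.1]
force: [-0.3, 0.3, 0.1]
grip_width: 0.0547
```

Call:
step_arm(deltas=[[-0.3, 0, 0, 0, 0], [-0.3, 0, 0, 0, 0], [-0.3, 0, 0, 0, 0], [-0.3, -0.03, 0, 0, 0], [-0.3, -0.07, 0, 0, 0], [-0.3, -0.11, 0, 0, 0], [-0.3, -0.11, 0, 0, 0]])

```text
time_s: 6.3
tool_pos: [0.5011, -0.3107, 0.1596]
tool_rot: [-35.6, 89.7, -23.0]
force: [0.3, -0.9, -0.4]
grip_width: 0.0501
```

```bash
python3 - <<'E'
from m import *
o=monitor.get_obs(); print(o['time_s'],o['tool_pos'],o['tool_rot'],o['force']);Rt=R.from_euler('xyz',o['tool_rot'],degrees=True).as_matrix(); print('jaw deg',np.degrees(np.arctan2(Rt[1,2],Rt[0,2])))
t=W((0,-.049)); print(t,tool([*t,.16]).round(4))
p,d=read_camera('side'); np.savez('side1.npz',p=p,d=d)
w=cloud('side',d)
for r in regions_of('side','block_mid'): q=w[r['pixels']]; print(r['p'],r['pixel'],np.nanmin(q,0),np.nanmedian(q,0))
E
```

```text
6.3 [ 0.50114173 -0.31065281  0.15961921] [-35.62389966  89.66079714 -23.00562435] [ 0.29289613 -0.86917291 -0.36908413]
jaw deg 12.618750701800137
[0.51081417 0.09820823] [-0.0013  0.3969  0.0988]
0.94 [437.5, 303.5] [ 0.46457424 -0.42064289 -0.00363773] [ 0.46999029 -0.39771804  0.05116869]
0.89 [375.9, 261.1] [ 0.46358035 -0.24566708 -0.00370115] [ 0.47279038 -0.22314859  0.04759678]
```

Call:
step_arm(deltas=[[-0.3, 0, 0.03, 0.008, 0], [-0.3, 0, 0.08, 0.02, 0], [-0.3, 0, 0.13, 0.032, 0], [-0.3, 0, 0.18, 0.045, 0], [-0.3, 0, 0.23, 0.057, 0], [-0.3, 0, 0.28, 0.07, 0], [-0.3, 0, 0.33, 0.082, 0], [-0.3, 0, 0.37, 0.092, 0], [-0.3, 0, 0.39, 0.098, 0], [-0.3, 0, 0.396, 0.099, 0], [-0.3, 0, 0.396, 0.099, 0], [-0.3, 0, 0.396, 0.099, 0]])

```text
time_s: 7.9
tool_pos: [0.5097, 0.0968, 0.1565]
tool_rot: [-110.9, 90.0, -98.4]
force: [-0.6, -0.6, -0.6]
grip_width: 0.0501
```

```bash
python3 - <<'E'
from m import *
o=monitor.get_obs(); print(o['time_s'],o['tool_pos'],o['grip_width'],o['force']);Rt=R.from_euler('xyz',o['tool_rot'],degrees=True).as_matrix(); print('jaw deg',np.degrees(np.arctan2(Rt[1,2],Rt[0,2])))
t=W((0,-.049)); print(t,tool([*t,.067]).round(4))
E
```

```text
7.9 [0.50973456 0.09682363 0.15648093] 0.05014390888697721 [-0.58502421 -0.55016744 -0.55874081]
jaw deg 12.477795638185238
[0.51081417 0.09820823] [0.0895 0.0012 0.0014]
```

Call:
step_arm(deltas=[[-0.3, 0.03, 0.001, 0.001, -0.2], [-0.3, 0.06, 0.001, 0.001, -0.2], [-0.3, 0.075, 0.001, 0.001, -0.2], [-0.3, 0.082, 0.001, 0.001, -0.2], [-0.3, 0.085, 0.001, 0.001, -0.2], [-0.3, 0.087, 0.001, 0.001, -0.2], [-0.3, 0.087, 0.001, 0.001, -0.2]])

```text
time_s: 8.78
tool_pos: [0.5108, 0.1002, 0.0701]
tool_rot: [11.1, 89.9, 24.0]
force: [-0.1, 0.8, -0.9]
grip_width: 0.05
```

```bash
python3 - <<'E'
from m import *
p,d=read_camera('top'); cv2.imwrite('pics/t1.png',cv2.resize(p[120:270,200:380],(720,600))[:,:,::-1]); p,d=read_camera('side');w=cloud('side',d)
cv2.imwrite('pics/s1.png',cv2.resize(p[100:260,200:392],(720,600))[:,:,::-1])
E
```

```text
(no output)
```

View pics/s1.png

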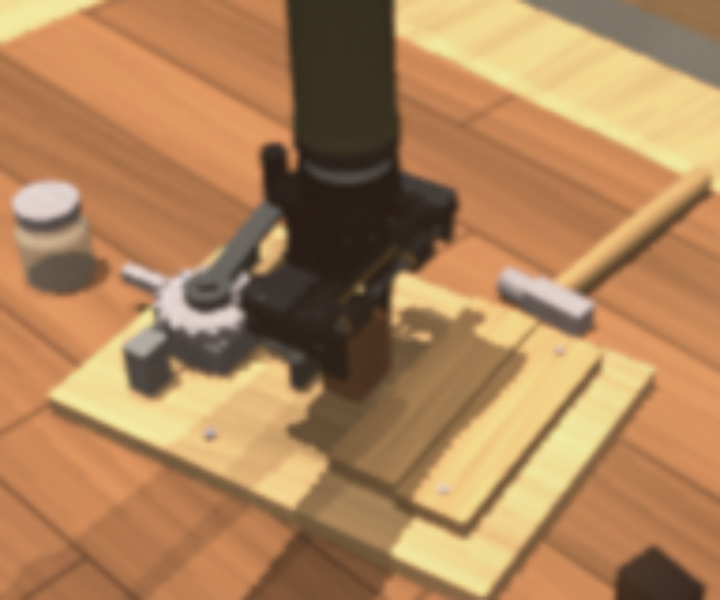

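The side crop shows the block, held at about (355,355), upright in the gap between the pad (300,370) and the loose board. I'll lower the last millimetres until it touches.

Call:
step_arm(deltas=[[-0.3, 0.002, 0, 0, 0], [-0.3, 0.003, 0, 0, 0], [-0.3, 0.003, 0, 0, 0]])

```text
time_s: 9.25
tool_pos: [0.5104, 0.1001, 0.0668]
tool_rot: [79.1, 90.0, 92.0]
force: [-0.8, -0.7, 2.6]
grip_width: 0.0496
```

Light touch (2.6 N). Release, and lift once the fingers are open.

Call:
step_arm(deltas=[[0.4, 0, 0, 0, 0], [0.4, 0, 0, 0, 0], [0.4, 0, 0, 0, 0], [0.4, 0, 0, 0, 0], [0.4, -0.01, 0, 0, 0], [0.4, -0.05, 0, 0, 0], [0.4, -0.1, 0, 0, 0], [0.4, -0.12, 0, 0, 0], [0.4, -0.12, 0, 0, 0]])

```text
time_s: 10.38
tool_pos: [0.5117, 0.1003, 0.1889]
tool_rot: [10.6, 89.7, 23.4]
force: [-0.3, -0.1, -1.4]
grip_width: 0.0608
```

```bash
python3 - <<'E'
from m import *
o=monitor.get_obs(); print(o['time_s'],o['tool_pos'],o['grip_width'],o['qpos'].round(1))
Rt=R.from_euler('xyz',o['tool_rot'],degrees=True).as_matrix(); print('jaw deg',np.degrees(np.arctan2(Rt[1,2],Rt[0,2])))
h=np.array([.581,.2695]); a=np.radians(23.6); pv=h-.13*np.array([np.cos(a),np.sin(a)])
print('pivot',pv,J(pv)); print('over handle',tool([*h,.2]).round(4),tool([*h,.112]).round(4))
for L in (0,.02,.135,.3,.45,.62,.65):
    b=yaw+.325-L; print(L,np.degrees(b).round(1),(pv+.13*np.array([np.cos(b),np.sin(b)])).round(4))
E
```

```text
10.375 [0.5117151  0.10034324 0.18893908] 0.06076928127707581 [-35.4   4.3  22.5 106.3  -1.8  69.5   0.5]
jaw deg 12.83483755144582
pivot [0.46187285 0.21745463] [-0.02141718  0.07810729]
over handle [-0.0104  0.1495  0.1052] [0.0776 0.1495 0.1048]
0 31.4 [0.5729 0.2851]
0.02 30.2 [0.5742 0.2829]
0.135 23.6 [0.581  0.2696]
0.3 14.2 [0.5879 0.2493]
0.45 5.6 [0.5913 0.2301]
0.62 -4.2 [0.5915 0.208 ]
0.65 -5.9 [0.5912 0.2042]
```

Call:
step_arm(deltas=[[0.4, -0.01, 0.02, 0.015, 9], [0.4, -0.01, 0.04, 0.03, 18], [0.4, -0.01, 0.06, 0.045, 27], [0.4, -0.01, 0.08, 0.06, 36], [0.4, -0.01, 0.1, 0.075, 45], [0.4, -0.01, 0.12, 0.09, 54], [0.4, -0.01, 0.14, 0.1, 63], [0.4, -0.01, 0.1495, 0.105, 72], [0.4, -0.01, 0.1495, 0.105, 81], [0.4, -0.01, 0.1495, 0.105, 90], [0.4, -0.01, 0.1495, 0.105, 90], [0.4, -0.01, 0.1495, 0.105, 90]])

```text
time_s: 11.88
tool_pos: [0.5791, 0.269, 0.1957]
tool_rot: [-70.4, 89.9, -147.4]
force: [-0.4, -0.6, 0.6]
grip_width: 0.0608
```

```bash
python3 - <<'E'
from m import *
p,d=read_camera('side'); cv2.imwrite('pics/s2.png',cv2.resize(p[60:260,180:420],(720,600))[:,:,::-1])
w=cloud('side',d); print('side blk',[(r['p'],r['pixel'],np.nanmax(w[r['pixels']],0),np.nanmedian(w[r['pixels']],0).round(3)) for r in regions_of('side','block_mid')])
q=pts('s',w,.074,.084,.46,.56,.05,.15); print('block top',rect(q) if len(q) else None, J(np.array(rect(q)[0])/1000))
q=pts('s',w,.11,.14,.55,.61,.23,.30); print('handle',len(q), q.mean(0))
o=monitor.get_obs(); print(o['time_s'],o['tool_pos'],o['force'],o['qpos'].round(1))
Rt=R.from_euler('xyz',o['tool_rot'],degrees=True).as_matrix(); print('jaw deg',np.degrees(np.arctan2(Rt[1,2],Rt[0,2])))
print(tool([.581,.2695,.112]).round(4))
E
```

```text
side blk [(0.97, [295.8, 193.9], array([0.53744954, 0.11851094, 0.08338284]), array([0.498, 0.088, 0.064])), (0.81, [375.0, 260.7], array([ 0.50389978, -0.19206523,  0.06315555]), array([ 0.473, -0.225,  0.049])), (0.56, [436.1, 301.6], array([ 0.55218913, -0.37015535,  0.06336607]), array([ 0.47 , -0.398,  0.052]))]
block top (array([508.8,  98.9]), array([52.2, 38.3]), 11.7) [-0.00181184 -0.04788076]
handle 60 [0.57879549 0.26595946 0.12327879]
11.975 [0.57931781 0.26901691 0.19618783] [-0.33222956  0.12597349  1.14433804] [-49.   19.5  27.3  89.3  -9.2  73.5 -97.5]
jaw deg -77.0749925321166
[ 0.0842  0.0018 -0.0001]
```

View pics/s2.png

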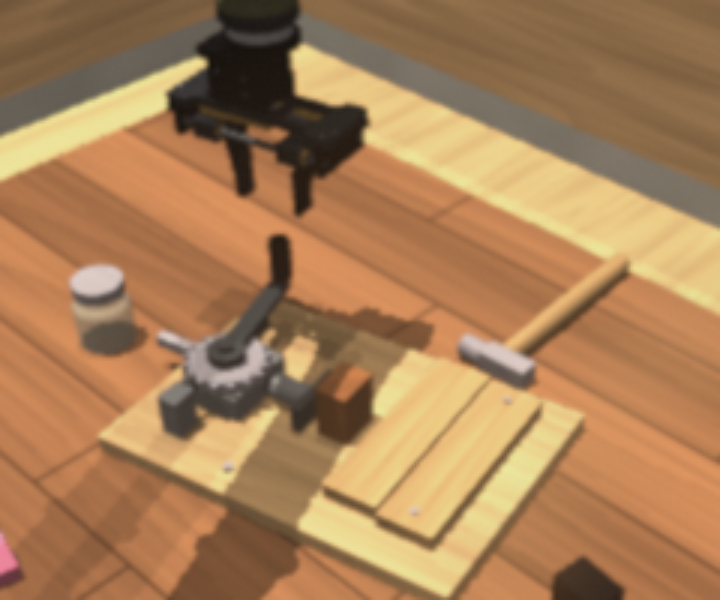

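The block stands square and upright in front of the pad, at (345,400) in this crop, 2 mm off centre. The open fingers straddle the handle (280,260) from above. Descend and grip it.

Call:
step_arm(deltas=[[0.4, 0.03, 0.002, 0, 0], [0.4, 0.06, 0.002, 0, 0], [0.4, 0.08, 0.002, 0, 0], [0.4, 0.082, 0.002, 0, 0], [-0.6, 0.082, 0.002, 0, 0], [-0.6, 0.082, 0.002, 0, 0], [-0.6, 0.082, 0.002, 0, 0], [-0.6, 0.082, 0.002, 0, 0], [-0.6, 0.082, 0.002, 0, 0], [-0.6, 0.082, 0.002, 0, 0]], newtons=15)

```text
time_s: 13.22
tool_pos: [0.5817, 0.27, 0.115]
tool_rot: [122.5, 89.9, 45.3]
force: [0.4, 1.0, 2.2]
grip_width: 0.0235
```

```bash
cat > lev.py <<'E'
from m import *
pv=np.array([.46187,.21745])
def st():
    o=monitor.get_obs(); d=o['tool_pos'][:2]-pv; b=np.arctan2(d[1],d[0]); t=np.array([np.sin(b),-np.cos(b)])
    Rt=R.from_euler('xyz',o['tool_rot'],degrees=True).as_matrix()
    print('t',o['time_s'],'pos',o['tool_pos'].round(4),'r',np.hypot(*d).round(4),'L',round(yaw+.325-b,3),'Ftan',round(o['force'][:2]@t,2),'Frad',round(o['force'][:2]@np.array([np.cos(b),np.sin(b)]),2),'F',o['force'].round(1),'w',o['grip_width'].round(4),'jaw',np.degrees(np.arctan2(Rt[1,2],Rt[0,2])).round(1))
    return o
def arc(Ls,o):
    for L in Ls:
        b=yaw+.325-L; print(L,tool([*(pv+.13*np.array([np.cos(b),np.sin(b)])),o['tool_pos'][2]],o).round(4))
E
python3 - <<'E'
from lev import *
o=st(); arc([.1,.05,.02],o)
E
```

```text
Traceback (most recent call last):
  File "lev.py", line 6, in st
    print('t',o['time_s'],'pos',o['tool_pos'].round(4),'r',np.hypot(*d).round(4),'L',round(yaw+.325-b,3),'Ftan',round(o['force'][:2]@t,2),'Frad',round(o['force'][:2]@np.array([np.cos(b),np.sin(b)]),2),'F',o['force'].round(1),'w',o['grip_width'].round(4),'jaw',np.degrees(np.arctan2(Rt[1,2],Rt[0,2])).round(1))
                                                                                                                                                                                                                                     ^^^^^^^^^^^^^^^^^^^^^
AttributeError: 'float' object has no attribute 'round'
```

```bash
sed -i "s/o\['grip_width'\].round(4)/round(o['grip_width'],4)/" lev.py
python3 - <<'E'
from lev import *
o=st(); arc([.1,.05,.02],o)
E
```

```text
t 13.225 pos [0.5817 0.27   0.115 ] r 0.1309 L 0.134 Ftan -0.77 Frad 0.83 F [0.4 1.  2.2] w 0.0235 jaw -77.2
0.1 [ 0.     -0.0018 -0.0042]
0.05 [ 0.     -0.0034 -0.0105]
0.02 [ 0.     -0.0045 -0.0142]
```

Call:
step_arm(deltas=[[-0.6, 0, -0.0015, -0.005, 0], [-0.6, 0, -0.003, -0.01, 0], [-0.6, 0, -0.0045, -0.0145, 0], [-0.6, 0, -0.0045, -0.0145, 0], [-0.6, 0, -0.0045, -0.0145, 0]])

```text
time_s: 13.85
tool_pos: [0.574, 0.2835, 0.115]
tool_rot: [138.4, 89.9, 61.3]
force: [3.7, 0.2, 2.2]
grip_width: 0.0234
```

```bash
python3 - <<'E'
from lev import *
o=st(); arc([.02,0.1,.2,.3,.4,.5,.6,.625],o)
E
```

```text
t 13.85 pos [0.574  0.2835 0.115 ] r 0.1301 L 0.015 Ftan 1.7 Frad 3.33 F [3.7 0.2 2.2] w 0.0234 jaw -77.1
0.02 [-0.      0.0001  0.0007]
0.1 [-0.      0.0028  0.0107]
0.2 [-0.      0.005   0.0235]
0.3 [-0.      0.006   0.0365]
0.4 [-0.      0.0056  0.0495]
0.5 [-0.0001  0.004   0.0624]
0.6 [-0.0001  0.0011  0.075 ]
0.625 [-0.0001  0.0001  0.0781]
```

Call:
step_arm(deltas=[[-0.6, 0, 0.0028, 0.011, 0], [-0.6, 0, 0.005, 0.0235, 0], [-0.6, 0, 0.006, 0.0365, 0], [-0.6, 0, 0.0056, 0.0495, 0], [-0.6, 0, 0.004, 0.0625, 0], [-0.6, 0, 0.001, 0.075, 0], [-0.6, 0, 0.0003, 0.0775, 0], [-0.6, 0, 0.0003, 0.0775, 0], [-0.6, 0, 0.0003, 0.0775, 0]])

```text
time_s: 14.98
tool_pos: [0.5912, 0.208, 0.1146]
tool_rot: [177.4, 89.9, 100.3]
force: [2.6, 2.8, 1.6]
grip_width: 0.0237
```

```bash
python3 - <<'E'
from lev import *
o=st(); arc([.02,.1,.2,.3,.4,.5,.6,.62],o)
p,d=read_camera('top'); w=cloud('top',d); q=pts('t',w,.043,.056,.45,.56,.08,.19); j=J(q)
for s in (1,-1):
    k=(s*j[:,0]>27e-3)&(s*j[:,0]<.04)&(j[:,1]<.02)&(j[:,1]>-.06); print('pad y',np.round(np.percentile(j[k,1],[2,50,98]),4))
E
```

```text
t 14.975 pos [0.5912 0.208  0.1146] r 0.1297 L 0.62 Ftan -3.02 Frad 2.35 F [2.6 2.8 1.6] w 0.0237 jaw -77.2
0.02 [ 0.0001  0.0001 -0.0768]
0.1 [ 0.0001  0.0028 -0.0668]
0.2 [ 0.0001  0.005  -0.054 ]
0.3 [ 0.     0.006 -0.041]
0.4 [ 0.      0.0056 -0.028 ]
0.5 [ 0.      0.004  -0.0151]
0.6 [ 0.      0.001  -0.0025]
0.62 [-0.      0.0003  0.    ]
pad y [-0.0235 -0.0171 -0.0122]
pad y [-0.0228 -0.0193 -0.0125]
```

```bash
cat >> lev.py <<'E'
def favg(n=6):
    F=[]
    for i in range(n): read_camera('top'); F.append(monitor.get_obs()['force'])
    F=np.array(F); o=monitor.get_obs(); b=np.radians(12.75)+.325-.62; t=np.array([np.sin(b),-np.cos(b)]); f=F[:,:2]@t
    print('Ftan avg',f.mean().round(2),'sd',f.std().round(2),'F',F.mean(0).round(2))
E
python3 -c "
from lev import *
favg(4)"
```

```text
Ftan avg -4.56 sd 0.24 F [2.58 4.39 1.54]
```

Call:
step_arm(deltas=[[-0.22, 0, 0, 0, 0], [-0.22, 0, 0, 0, 0]])

```text
time_s: 15.48
tool_pos: [0.5903, 0.2054, 0.1136]
tool_rot: [-58.8, 89.8, -135.9]
force: [0.2, 0.1, -1.9]
grip_width: 0.0323
```

```bash
python3 -c "
from lev import *
st();favg(5)"
```

```text
t 15.475 pos [0.5903 0.2054 0.1136] r 0.129 L 0.641 Ftan -0.1 Frad 0.19 F [ 0.2  0.1 -1.9] w 0.0323 jaw -77.2
Ftan avg 0.17 sd 0.61 F [-0.72 -0.12  0.11]
```

```bash
python3 -c "
from lev import *
o=st(); arc([.5,.4,.3,.2,.1,.05,.0,-.03],o)"
```

```text
t 15.725 pos [0.5911 0.2067 0.1143] r 0.1297 L 0.631 Ftan 0.49 Frad -0.6 F [-0.6 -0.4  0.3] w 0.0339 jaw -77.2
0.5 [-0.      0.0044 -0.0164]
0.4 [-0.      0.006  -0.0293]
0.3 [-0.      0.0064 -0.0423]
0.2 [-0.      0.0054 -0.0552]
0.1 [-0.      0.0032 -0.068 ]
0.05 [-0.      0.0016 -0.0743]
0.0 [-0.     -0.0004 -0.0805]
-0.03 [-0.     -0.0017 -0.0842]
```

Call:
step_arm(deltas=[[-0.22, 0, 0.0044, -0.0164, 0], [-0.22, 0, 0.006, -0.0293, 0], [-0.22, 0, 0.0064, -0.0423, 0], [-0.22, 0, 0.0054, -0.0552, 0], [-0.22, 0, 0.0032, -0.068, 0], [-0.22, 0, 0.0016, -0.0743, 0], [-0.22, 0, 0, -0.0805, 0], [-0.22, 0, 0, -0.0825, 0], [-0.22, 0, 0, -0.0825, 0]])

```text
time_s: 16.85
tool_pos: [0.5724, 0.288, 0.1144]
tool_rot: [-123.9, 89.9, 158.9]
force: [0.1, 0.5, -0.1]
grip_width: 0.0338
```

Call:
step_arm(deltas=[[-0.22, 0, 0, -0.001, 0], [-0.22, 0, 0, -0.001, 0]])

```text
time_s: 17.1
tool_pos: [0.5725, 0.2881, 0.1144]
tool_rot: [-72.2, 89.9, -149.3]
force: [-0.4, -1.8, 0.5]
grip_width: 0.0343
```

Call:
step_arm(deltas=[[-0.22, 0, 0, -0.001, 0], [-0.22, 0, 0, -0.001, 0]])

```text
time_s: 17.35
tool_pos: [0.5723, 0.2892, 0.1144]
tool_rot: [-64.2, 89.9, -141.4]
force: [-1.4, -3.1, 0.5]
grip_width: 0.0341
```

```bash
python3 -c "
from lev import *
st()"
```

```text
t 17.35 pos [0.5723 0.2892 0.1144] r 0.1317 L -0.028 Ftan 1.81 Frad -2.89 F [-1.4 -3.1  0.5] w 0.0341 jaw -77.2
```

```bash
cat >> lev.py <<'E'
def arcs(Ls,off,o):
    j=np.array([.2215,-.9752])*off
    for L in Ls:
        b=yaw+.325-L; print(L,tool([*(pv+.13*np.array([np.cos(b),np.sin(b)])+j),.1145],o).round(4))
E
python3 -c "
from lev import *
o=st(); arcs([0,.1,.2,.3,.4,.5,.6,.63],.005,o)"
```

```text
t 17.35 pos [0.5723 0.2892 0.1144] r 0.1317 L -0.028 Ftan 1.81 Frad -2.89 F [-1.4 -3.1  0.5] w 0.0341 jaw -77.2
0 [-0.0001 -0.0004  0.0091]
0.1 [-0.0001  0.0031  0.0216]
0.2 [-0.0001  0.0054  0.0344]
0.3 [-0.0001  0.0063  0.0473]
0.4 [-0.0001  0.006   0.0603]
0.5 [-0.0001  0.0044  0.0732]
0.6 [-0.0001  0.0014  0.0859]
0.63 [-0.0001  0.0003  0.0896]
```

Call:
step_arm(deltas=[[-0.22, 0, 0, 0.009, 0], [-0.22, 0, 0.003, 0.0216, 0], [-0.22, 0, 0.0054, 0.0344, 0], [-0.22, 0, 0.0063, 0.0473, 0], [-0.22, 0, 0.006, 0.0603, 0], [-0.22, 0, 0.0044, 0.0732, 0], [-0.22, 0, 0.0014, 0.0859, 0], [-0.22, 0, 0.0003, 0.0905, 0], [-0.22, 0, 0.0003, 0.0905, 0], [-0.22, 0, 0.0003, 0.0905, 0]])

```text
time_s: 18.6
tool_pos: [0.5934, 0.2032, 0.1148]
tool_rot: [138.1, 89.8, 61.0]
force: [4.0, 6.3, -1.1]
grip_width: 0.0342
```

```bash
cat >> lev.py <<'E'
def pad():
    p,d=read_camera('top'); w=cloud('top',d); q=pts('t',w,.043,.056,.45,.56,.05,.19); j=J(q)
    k=(abs(j[:,0])>27e-3)&(abs(j[:,0])<.04)&(j[:,1]<.02)&(j[:,1]>-.09); print('pad front y',np.round(np.percentile(j[k,1],2),4))
    for t in('board','laid'):
        for r in regions_of('top',t)[:1]:
            g=w[r['pixels']]; g=g[abs(g[:,2]-.038)<.006]; print(t,J(g)[:,1].mean().round(4))
E
python3 -c "
from lev import *
favg(4); o=st(); pad(); arcs([.6,.5,.4,.3,.2,.1,.0],-.005,o)"
```

```text
Ftan avg -6.7 sd 0.17 F [ 2.66  6.53 -1.67]
t 18.8 pos [0.5934 0.2032 0.1149] r 0.1323 L 0.656 Ftan -6.63 Frad 2.26 F [ 3.   6.4 -2. ] w 0.034 jaw -77.1
pad front y -0.0845
board nan
laid -0.1753
0.6 [ 0.0004 -0.     -0.0127]
0.5 [ 0.0004  0.0029 -0.0253]
0.4 [ 0.0005  0.0046 -0.0382]
0.3 [ 0.0005  0.0049 -0.0512]
0.2 [ 0.0005  0.004  -0.0642]
0.1 [ 0.0006  0.0017 -0.077 ]
0.0 [ 0.0006 -0.0018 -0.0895]lev.py:25: RuntimeWarning: Mean of empty slice.
  g=w[r['pixels']]; g=g[abs(g[:,2]-.038)<.006]; print(t,J(g)[:,1].mean().round(4))
  ret = ret.dtype.type(ret / rcount)
```

Call:
step_arm(deltas=[[-0.22, 0, 0, -0.0015, 0], [-0.22, 0, 0, -0.0015, 0]])

```text
time_s: 19.2
tool_pos: [0.5927, 0.2031, 0.1148]
tool_rot: [145.9, 89.9, 68.7]
force: [1.7, 3.7, 0.5]
grip_width: 0.0335
```

```bash
python3 -c "
from lev import *
favg(3); o=st()"
```

```text
Ftan avg -4.46 sd 0.14 F [1.26 4.38 0.51]
t 19.35 pos [0.5927 0.2031 0.1148] r 0.1316 L 0.657 Ftan -4.31 Frad 1.18 F [1.6 4.2 0.7] w 0.0339 jaw -77.2
```

Call:
step_arm(deltas=[[-0.22, 0, 0, -0.0015, 0], [-0.22, 0, 0, -0.0015, 0]])

```text
time_s: 19.6
tool_pos: [0.5919, 0.203, 0.1142]
tool_rot: [-51.4, 89.9, -128.6]
force: [0.2, 0.9, -0.0]
grip_width: 0.0341
```

```bash
python3 -c "
from lev import *
favg(3); o=st(); arcs([.6,.5,.4,.3,.2,.1,.0],-.005,o)"
```

```text
Ftan avg -0.3 sd 0.52 F [-0.28  0.33  0.35]
t 19.75 pos [0.592  0.2031 0.1142] r 0.1309 L 0.657 Ftan -0.15 Frad 0.31 F [ 0.3  0.1 -0.5] w 0.0341 jaw -77.2
0.6 [-0.0004  0.0014 -0.0124]
0.5 [-0.0004  0.0043 -0.025 ]
0.4 [-0.0004  0.0059 -0.0379]
0.3 [-0.0004  0.0063 -0.0509]
0.2 [-0.0004  0.0053 -0.0639]
0.1 [-0.0004  0.003  -0.0767]
0.0 [-0.0005 -0.0005 -0.0892]
```

Call:
step_arm(deltas=[[-0.22, 0, 0.0014, -0.0124, 0], [-0.22, 0, 0.0043, -0.025, 0], [-0.22, 0, 0.006, -0.044, 0], [-0.22, 0, 0.0053, -0.0639, 0], [-0.22, 0, 0.003, -0.0767, 0], [-0.22, 0, 0, -0.088, 0], [-0.22, 0, -0.001, -0.091, 0], [-0.22, 0, -0.001, -0.091, 0]])

```text
time_s: 20.75
tool_pos: [0.5702, 0.2935, 0.1144]
tool_rot: [-131.3, 89.9, 151.6]
force: [0.5, -0.6, -0.5]
grip_width: 0.0336
```

```bash
python3 -c "
from lev import *
o=st(); arcs([0,.1,.2,.3,.4,.5,.6],.005,o); print(tool([.592,.2045,.1145],o))"
```

```text
t 20.75 pos [0.5702 0.2935 0.1144] r 0.1324 L -0.064 Ftan 0.79 Frad 0.06 F [ 0.5 -0.6 -0.5] w 0.0336 jaw -77.1
0 [-0.0001  0.0007  0.0137]
0.1 [-0.0001  0.0042  0.0263]
0.2 [-0.0001  0.0064  0.0391]
0.3 [-0.0001  0.0074  0.052 ]
0.4 [-0.0001  0.007   0.065 ]
0.5 [-0.0001  0.0054  0.0779]
0.6 [-0.0002  0.0025  0.0906]
[-0.00015571  0.0014067   0.09160339]
```

Call:
step_arm(deltas=[[-0.22, 0, 0.0007, 0.0137, 0], [-0.22, 0, 0.0042, 0.0263, 0], [-0.22, 0, 0.0064, 0.0391, 0], [-0.22, 0, 0.0074, 0.052, 0], [-0.22, 0, 0.007, 0.065, 0], [-0.22, 0, 0.0054, 0.0779, 0], [-0.22, 0, 0.0025, 0.088, 0], [-0.22, 0, 0.0015, 0.0915, 0], [-0.22, 0, 0.0015, 0.0915, 0], [-0.22, 0, 0.0015, 0.0915, 0]])

```text
time_s: 22.0
tool_pos: [0.5924, 0.2032, 0.1143]
tool_rot: [-54.4, 89.9, -131.5]
force: [0.0, 0.1, -0.1]
grip_width: 0.0335
```

```bash
cat >> lev.py <<'E'
def look(n,view=False):
    p,d=read_camera('side'); w=cloud('side',d)
    if view: cv2.imwrite(f'pics/{n}.png',cv2.resize(p[120:240,220:380],(720,540),interpolation=2)[:,:,::-1])
    g=pts('s',w,.074,.086,.46,.58,-.02,.13); g=g[J(g)[:,1]<-.02]
    if len(g): print('block top y',np.percentile(J(g)[:,1],[3,50,97]).round(4),len(g))
    for t in('board','laid'):
        for r in regions_of('side',t)[:1]:
            g=w[r['pixels']]; g=g[abs(g[:,2]-.038)<.004]; print(t,len(g),np.percentile(J(g)[:,1],[2,50,98]).round(4))
E
python3 -c "
from lev import *
favg(4); o=st(); look('a'); arcs([.6,.5,.4,.3,.2,.1,.0],-.005,o);print(tool([.5702,.2935,.1145],o))"
```

```text
Ftan avg -0.2 sd 0.3 F [0.03 0.2  0.11]
t 22.2 pos [0.5927 0.2037 0.1143] r 0.1315 L 0.653 Ftan -0.29 Frad 0.62 F [0.7 0.2 0.1] w 0.0338 jaw -77.2
block top y [-0.0768 -0.061  -0.0424] 159
board 1024 [-0.1423 -0.1149 -0.0858]
laid 1122 [-0.2054 -0.1773 -0.1476]
0.6 [-0.0002  0.0006 -0.012 ]
0.5 [-0.0002  0.0035 -0.0247]
0.4 [-0.0002  0.0052 -0.0376]
0.3 [-0.0002  0.0055 -0.0506]
0.2 [-0.0002  0.0046 -0.0635]
0.1 [-0.0002  0.0023 -0.0763]
0.0 [-0.0002 -0.0012 -0.0888]
[-0.0002334  -0.00191524 -0.09259122]
```

Call:
step_arm(deltas=[[-0.22, 0, 0.0006, -0.012, 0], [-0.22, 0, 0.0035, -0.0247, 0], [-0.22, 0, 0.0055, -0.044, 0], [-0.22, 0, 0.0046, -0.0635, 0], [-0.22, 0, 0.0023, -0.0763, 0], [-0.22, 0, 0, -0.0888, 0], [-0.22, 0, -0.0015, -0.092, 0], [-0.22, 0, -0.0015, -0.092, 0]])

```text
time_s: 23.35
tool_pos: [0.5705, 0.2936, 0.1145]
tool_rot: [-135.2, 90.0, 147.6]
force: [0.9, -1.6, 1.5]
grip_width: 0.0337
```

```bash
python3 -c "
from lev import *
o=st(); print(tool([.592,.2045,.1145],o))"
```

```text
t 23.35 pos [0.5705 0.2936 0.1145] r 0.1327 L -0.064 Ftan 1.8 Frad -0.16 F [ 0.9 -1.6  1.5] w 0.0337 jaw -77.2
[-1.74776036e-05  1.11903416e-03  9.16862523e-02]
```

Call:
step_arm(deltas=[[-0.22, 0, 0.0007, 0.0137, 0], [-0.22, 0, 0.0042, 0.0263, 0], [-0.22, 0, 0.0064, 0.0391, 0], [-0.22, 0, 0.0074, 0.052, 0], [-0.22, 0, 0.007, 0.065, 0], [-0.22, 0, 0.0054, 0.0779, 0], [-0.22, 0, 0.0025, 0.088, 0], [-0.22, 0, 0.0012, 0.0915, 0], [-0.22, 0, 0.0012, 0.0915, 0], [-0.22, 0, 0.0012, 0.0915, 0]])

```text
time_s: 24.6
tool_pos: [0.592, 0.2037, 0.1143]
tool_rot: [-57.6, 89.9, -134.8]
force: [-0.3, 0.6, -0.1]
grip_width: 0.0335
```

```bash
python3 -c "
from lev import *
favg(4); o=st(); look('b',True); print(tool([.5702,.2935,.1145],o))"
```

```text
Ftan avg -0.14 sd 0.46 F [-0.    0.14  0.23]
t 24.8 pos [0.5923 0.2043 0.1144] r 0.1311 L 0.648 Ftan 0.08 Frad 0.28 F [ 0.3 -0.1  0.3] w 0.0338 jaw -77.1
block top y [-0.0834 -0.0679 -0.0499] 160Traceback (most recent call last):
  File "<string>", line 3, in <module>
    favg(4); o=st(); look('b',True); print(tool([.5702,.2935,.1145],o))
                     ~~~~^^^^^^^^^^
  File "lev.py", line 33, in look
    g=w[r['pixels']]; g=g[abs(g[:,2]-.038)<.004]; print(t,len(g),np.percentile(J(g)[:,1],[2,50,98]).round(4))
                                                                 ~~~~~~~~~~~~~^^^^^^^^^^^^^^^^^^^^^
    return _quantile_unchecked(
        a, q, axis, out, overwrite_input, method, keepdims, weights)
    return _ureduce(a,
                    func=_quantile_ureduce_func,
    ...<5 lines>...
                    overwrite_input=overwrite_input,
                    method=method)
    r = func(a, **kwargs)
    result = _quantile(arr,
                       quantiles=q,
    ...<2 lines>...
                       out=out,
                       weights=wgt)
    slices_having_nans = np.isnan(arr[-1, ...])
                                  ~~~^^^^^^^^^
IndexError: index -1 is out of bounds for axis 0 with size 0
```

View pics/b.png

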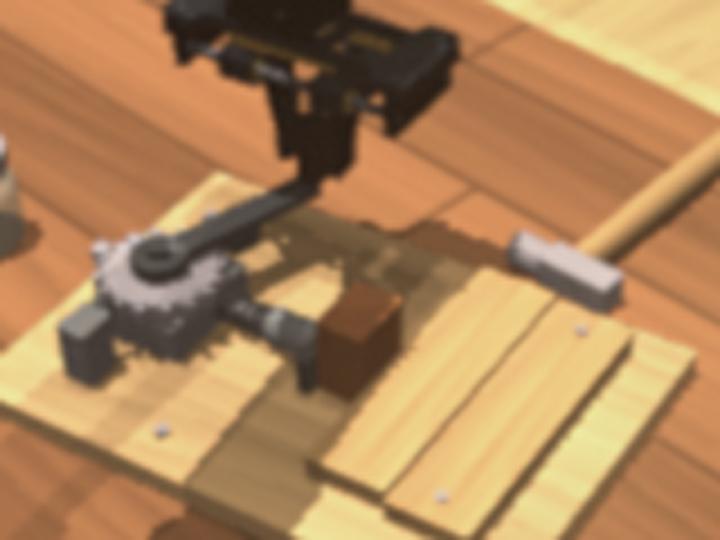

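The crop shows the block upright at (355,340), against the pad at its back and against the loose board in front. The seam between the boards is nearly shut. The lever is still light (0.1 N), so on to the next notch.

Call:
step_arm(deltas=[[-0.22, 0, 0.0006, -0.012, 0], [-0.22, 0, 0.0035, -0.0247, 0], [-0.22, 0, 0.0055, -0.044, 0], [-0.22, 0, 0.0046, -0.0635, 0], [-0.22, 0, 0.0023, -0.0763, 0], [-0.22, 0, 0, -0.0885, 0], [-0.22, 0, -0.0012, -0.0915, 0], [-0.22, 0, -0.0012, -0.0915, 0]])

```text
time_s: 25.9
tool_pos: [0.5705, 0.2936, 0.1145]
tool_rot: [-132.5, 89.9, 150.3]
force: [0.7, -0.3, -0.7]
grip_width: 0.0341
```

Call:
step_arm(deltas=[[-0.22, 0, 0.0007, 0.0137, 0], [-0.22, 0, 0.0042, 0.0263, 0], [-0.22, 0, 0.0064, 0.0391, 0], [-0.22, 0, 0.0074, 0.052, 0], [-0.22, 0, 0.007, 0.065, 0], [-0.22, 0, 0.0054, 0.0779, 0], [-0.22, 0, 0.0025, 0.088, 0], [-0.22, 0, 0.0012, 0.0917, 0], [-0.22, 0, 0.0012, 0.0917, 0], [-0.22, 0, 0.0012, 0.0917, 0]])

```text
time_s: 27.15
tool_pos: [0.5926, 0.2037, 0.1149]
tool_rot: [60.8, 90.0, -16.3]
force: [0.9, 2.8, 1.0]
grip_width: 0.0338
```

```bash
sed -i "s/print(t,len(g),np.p/len(g) and print(t,len(g),np.p/" lev.py; python3 -c "
from lev import *
favg(4); o=st(); look('c'); print(tool([.5702,.2935,.1145],o))"
```

```text
Ftan avg -2.45 sd 0.31 F [0.85 2.4  1.54]
t 27.35 pos [0.5924 0.2039 0.1147] r 0.1312 L 0.651 Ftan -2.31 Frad -0.43 F [-0.2  2.3  1.4] w 0.0337 jaw -77.2
block top y [-0.0855 -0.0702 -0.0522] 160
board 1026 [-0.1452 -0.1165 -0.0875]
laid 1133 [-0.2057 -0.1772 -0.1474]
[ 0.00013391 -0.00172231 -0.0923064 ]
```

Call:
step_arm(deltas=[[-0.22, 0, 0, -0.0007, 0], [-0.22, 0, 0, -0.0007, 0]])

```text
time_s: 27.75
tool_pos: [0.5922, 0.2046, 0.1144]
tool_rot: [-57.1, 90.0, -134.3]
force: [0.3, 1.5, 1.9]
grip_width: 0.0344
```

```bash
python3 -c "
from lev import *
favg(5); o=st()"
```

```text
Ftan avg -1.51 sd 0.25 F [-0.49  1.54  0.89]
t 28.0 pos [0.5922 0.2048 0.1144] r 0.131 L 0.644 Ftan -1.4 Frad -0.31 F [-0.2  1.4  1.4] w 0.0336 jaw -77.2
```

Call:
step_arm(deltas=[[-0.22, 0, 0, -0.0007, 0], [-0.22, 0, 0, -0.0007, 0]])

```text
time_s: 28.25
tool_pos: [0.5922, 0.2056, 0.1144]
tool_rot: [-52.6, 90.0, -129.7]
force: [0.7, 1.0, 0.3]
grip_width: 0.0341
```

```bash
python3 -c "
from lev import *
favg(5); o=st()"
```

```text
Ftan avg -1.88 sd 0.57 F [ 0.72  1.83 -0.61]
t 28.5 pos [0.5922 0.2056 0.1145] r 0.1309 L 0.638 Ftan -1.34 Frad 0.24 F [ 0.4  1.3 -0.6] w 0.0339 jaw -77.2
```

Call:
step_arm(deltas=[[-0.22, 0, 0.0006, -0.0106, 0], [-0.22, 0, 0.0035, -0.0233, 0], [-0.22, 0, 0.0055, -0.0426, 0], [-0.22, 0, 0.0046, -0.0621, 0], [-0.22, 0, 0.0023, -0.0749, 0], [-0.22, 0, 0, -0.0871, 0], [-0.22, 0, -0.0015, -0.0901, 0], [-0.22, 0, -0.0015, -0.0901, 0]])

```text
time_s: 29.5
tool_pos: [0.5701, 0.2935, 0.1145]
tool_rot: [-131.2, 89.9, 151.6]
force: [0.1, -0.3, -0.2]
grip_width: 0.0336
```

Call:
step_arm(deltas=[[-0.22, 0, 0.0007, 0.0137, 0], [-0.22, 0, 0.0042, 0.0263, 0], [-0.22, 0, 0.0064, 0.0391, 0], [-0.22, 0, 0.0074, 0.052, 0], [-0.22, 0, 0.007, 0.065, 0], [-0.22, 0, 0.0054, 0.0779, 0], [-0.22, 0, 0.0025, 0.088, 0], [-0.22, 0, 0.0012, 0.0922, 0], [-0.22, 0, 0.0012, 0.0922, 0], [-0.22, 0, 0.0012, 0.0922, 0]])

```text
time_s: 30.75
tool_pos: [0.5939, 0.2061, 0.1153]
tool_rot: [130.9, 89.6, 53.8]
force: [3.1, 6.6, -1.8]
grip_width: 0.0336
```

```bash
python3 -c "
from lev import *
favg(6); o=st(); look('c'); print(tool([.5702,.2935,.1145],o))"
```

```text
Ftan avg -7.59 sd 0.38 F [ 3.46  7.36 -2.03]
t 31.05 pos [0.5939 0.2061 0.1153] r 0.1325 L 0.633 Ftan -7.84 Frad 3.54 F [ 4.2  7.5 -1.7] w 0.0341 jaw -77.1
block top y [-0.086  -0.0704 -0.0513] 158
board 997 [-0.1437 -0.1158 -0.088 ]
laid 1112 [-0.2054 -0.1771 -0.1482]
[ 0.00115198 -0.00362454 -0.09044865]
```

Call:
step_arm(deltas=[[-0.22, 0, 0, -0.0012, 0], [-0.22, 0, 0, -0.0012, 0]])

```text
time_s: 31.45
tool_pos: [0.5935, 0.2069, 0.1153]
tool_rot: [130.6, 89.7, 53.5]
force: [2.8, 6.1, -1.0]
grip_width: 0.0343
```

```bash
python3 -c "
from lev import *
favg(6); o=st(); print(tool([.5702,.2935,.1145],o))"
```

```text
Ftan avg -6.8 sd 0.29 F [ 2.97  6.6  -1.15]
t 31.75 pos [0.5935 0.2069 0.1153] r 0.132 L 0.628 Ftan -6.94 Frad 1.73 F [ 2.3  6.8 -0.8] w 0.034 jaw -77.1
[ 0.0011489  -0.00340758 -0.08964745]
```

The lever follows the finger as it backs off, so these forces are real load and not the stop:

| Notch | Force at the forward end |
|---|---|
| 4 | about 0.1 N |
| 5 | about 2.4 N |
| 6 | about 7 N |

If notch 5 had been light, notch 6 could not have passed about 5.5 N. So the lever first turned heavy at notch 5, and exactly one more notch is due.

Call:
step_arm(deltas=[[-0.22, 0, 0.0006, -0.0106, 0], [-0.22, 0, 0.0035, -0.0233, 0], [-0.22, 0, 0.0055, -0.0426, 0], [-0.22, 0, 0.0046, -0.0621, 0], [-0.22, 0, 0.0023, -0.0749, 0], [-0.22, 0, 0, -0.0871, 0], [-0.22, 0, -0.0013, -0.091, 0], [-0.22, 0, -0.0013, -0.091, 0]], newtons=40)

```text
time_s: 32.75
tool_pos: [0.57, 0.2934, 0.1144]
tool_rot: [-118.7, 89.9, 164.2]
force: [-0.8, -0.7, -0.4]
grip_width: 0.0339
```

Call:
step_arm(deltas=[[-0.22, 0, 0.0007, 0.0137, 0], [-0.22, 0, 0.0042, 0.0263, 0], [-0.22, 0, 0.0064, 0.0391, 0], [-0.22, 0, 0.0074, 0.052, 0], [-0.22, 0, 0.007, 0.065, 0], [-0.22, 0, 0.0054, 0.0779, 0], [-0.22, 0, 0.0025, 0.088, 0], [-0.22, 0, 0.0012, 0.0937, 0], [-0.22, 0, 0.0012, 0.0937, 0], [-0.22, 0, 0.0012, 0.0937, 0]])

```text
time_s: 34.0
tool_pos: [0.5943, 0.2072, 0.1153]
tool_rot: [136.4, 89.4, 59.3]
force: [5.7, 11.6, -5.1]
grip_width: 0.0339
```

```bash
python3 -c "
from lev import *
favg(5); o=st(); look('d',True)"
```

```text
Ftan avg -11.88 sd 0.56 F [ 5.17 11.54 -4.62]
t 34.25 pos [0.5943 0.2072 0.1153] r 0.1328 L 0.625 Ftan -11.14 Frad 4.61 F [ 5.5 10.8 -4.5] w 0.0343 jaw -77.0
block top y [-0.0865 -0.0704 -0.0522] 163
laid 1087 [-0.2052 -0.1777 -0.1488]
```

View pics/d.png

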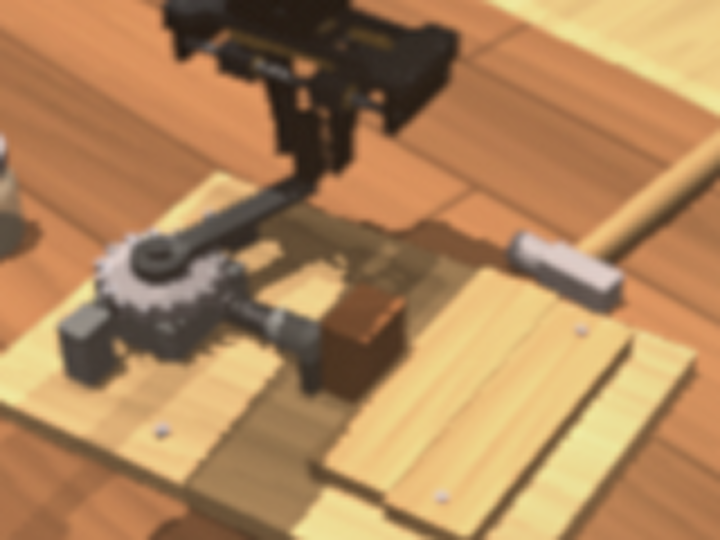

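The boards are tight: the seam is closed at (440,380) and the block is upright at (360,340). Force has risen to 11.9 N. I'll push 2 mm further within the same swing to be sure this notch has caught; no second notch is possible without a return swing. Then I back off, open and lift.

Call:
step_arm(deltas=[[-0.22, 0, 0, 0.0015, 0], [-0.22, 0, 0, 0.0025, 0], [-0.22, 0, 0, 0.0025, 0]])

```text
time_s: 34.78
tool_pos: [0.5943, 0.2064, 0.1153]
tool_rot: [144.5, 89.4, 67.5]
force: [4.7, 13.4, -4.9]
grip_width: 0.0342
```

```bash
python3 -c "
from lev import *
st()"
```

```text
t 34.775 pos [0.5943 0.2064 0.1153] r 0.1329 L 0.63 Ftan -13.73 Frad 3.54 F [ 4.7 13.4 -4.9] w 0.0342 jaw -77.0
```

Call:
step_arm(deltas=[[-0.22, 0, 0, -0.003, 0], [-0.22, 0, 0, -0.006, 0], [-0.22, 0, 0, -0.009, 0], [-0.22, 0, 0, -0.009, 0]])

```text
time_s: 35.28
tool_pos: [0.5928, 0.2133, 0.1156]
tool_rot: [135.5, 89.5, 58.5]
force: [4.5, 10.8, -2.6]
grip_width: 0.0341
```

```bash
python3 -c "
from lev import *
st(); favg(3)"
```

```text
t 35.275 pos [0.5928 0.2133 0.1156] r 0.131 L 0.579 Ftan -10.93 Frad 4.17 F [ 4.5 10.8 -2.6] w 0.0341 jaw -77.0
Ftan avg -11.03 sd 0.42 F [ 4.01 10.77 -2.77]
```

Call:
step_arm(deltas=[[-0.22, 0, 0, 0.004, 0], [-0.22, 0, 0, 0.008, 0], [-0.22, 0, 0, 0.011, 0], [-0.22, 0, 0, 0.0125, 0], [-0.22, 0, 0, 0.0125, 0]])

```text
time_s: 36.05
tool_pos: [0.5933, 0.2036, 0.1154]
tool_rot: [165.6, 89.4, 88.7]
force: [-1.0, 13.9, 0.2]
grip_width: 0.0344
```

```bash
python3 -c "
from lev import *
st()"
```

```text
t 36.05 pos [0.5933 0.2036 0.1154] r 0.1321 L 0.652 Ftan -13.67 Frad -2.46 F [-1.  13.9  0.2] w 0.0344 jaw -76.9
```

Call:
step_arm(deltas=[[-0.22, 0, 0, -0.006, 0], [-0.22, 0, 0.002, -0.016, 0], [-0.22, 0, 0.004, -0.026, 0], [-0.22, 0, 0.004, -0.026, 0]])

```text
time_s: 36.55
tool_pos: [0.5922, 0.2222, 0.1146]
tool_rot: [-123.8, 90.0, 159.0]
force: [-0.6, 3.5, 0.5]
grip_width: 0.0341
```

```bash
python3 -c "
from lev import *
st(); favg(2)"
```

```text
t 36.55 pos [0.5922 0.2222 0.1146] r 0.1304 L 0.511 Ftan -3.49 Frad -0.51 F [-0.6  3.5  0.5] w 0.0341 jaw -77.2
Ftan avg -3.57 sd 0.09 F [-1.02  3.65 -0.39]
```

Call:
step_arm(deltas=[[-0.22, 0, 0.0008, -0.012, 0], [-0.22, 0, 0.001, -0.024, 0], [-0.22, 0, 0.001, -0.024, 0]])

```text
time_s: 37.02
tool_pos: [0.5876, 0.247, 0.1145]
tool_rot: [160.1, 90.0, 83.0]
force: [-0.6, 0.8, 0.6]
grip_width: 0.034
```

```bash
python3 -c "
from lev import *
st(); favg(2)"
```

```text
t 37.025 pos [0.5876 0.247  0.1145] r 0.1291 L 0.316 Ftan -0.92 Frad -0.43 F [-0.6  0.8  0.6] w 0.034 jaw -77.1
Ftan avg 0.74 sd 0.13 F [ 0.06 -0.75 -0.34]
```

The lever is free here. Open and lift clear.

Call:
step_arm(deltas=[[0.2, 0, 0, 0, 0], [0.2, 0, 0, 0, 0], [0.2, 0, 0, 0, 0], [0.2, -0.01, 0, 0, 0], [0.2, -0.05, 0, 0, 0], [0.2, -0.1, 0, 0, 0], [0.2, -0.15, 0, 0, 0], [0.2, -0.15, 0, 0, 0]])

```text
time_s: 38.12
tool_pos: [0.5903, 0.2465, 0.2708]
tool_rot: [105.5, 89.4, 28.3]
force: [0.3, 0.0, -0.8]
grip_width: 0.0523
```

```bash
python3 -c "
from lev import *
o=st(); pad(); look('e',True); read_camera('side')"
```

```text
t 38.125 pos [0.5903 0.2465 0.2708] r 0.1317 L 0.325 Ftan 0.04 Frad 0.27 F [ 0.3  0.  -0.8] w 0.0523 jaw -77.2
pad front y -0.0481
board nan
laid -0.1752
block top y [-0.086  -0.0707 -0.0525] 162
laid 1138 [-0.2053 -0.1769 -0.147 ]lev.py:25: RuntimeWarning: Mean of empty slice.
  g=w[r['pixels']]; g=g[abs(g[:,2]-.038)<.006]; print(t,J(g)[:,1].mean().round(4))
  ret = ret.dtype.type(ret / rcount)
```

View pics/e.png

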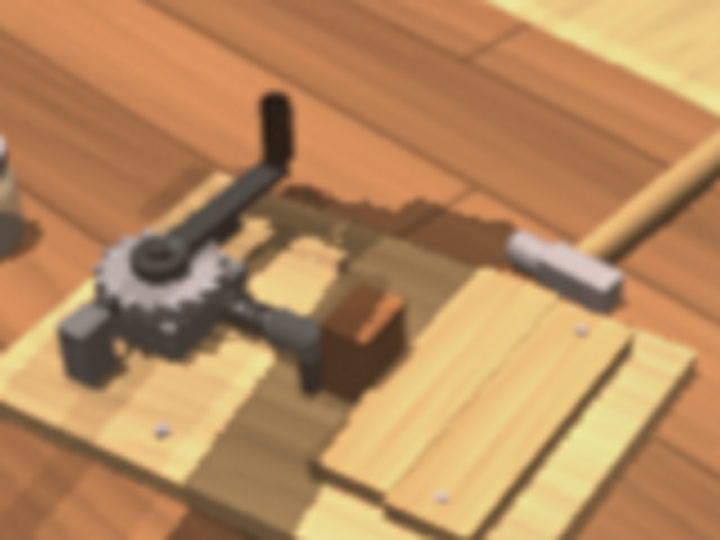

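The final crop shows the boards tight with the seam closed at (440,380), the block upright between pad and board at (360,340), and the lever free. The gripper is clear of everything.

```bash
python3 -c "
from cell import env; print(env.sign_off())"
```

```text
the job is handed in; nothing more can be done
None
```

I stood the wooden block upright in the gap, worked the lever through seven notches and handed the job in at about 38 s. The loose board is tight against the screwed-down one, with the seam closed in the last picture. The lever was let go part-way back and the gripper lifted clear. I did not touch the hammer, glue bottle or jar.

**Force by feel:** I took notch 5 as the first heavy one and gave exactly two more.

| Notch | Force at the forward end |
|---|---|
| 3–4 | about 0.2 N |
| 5 | about 2.4 N |
| 6 | about 7 N |
| 7 | about 12 N |

**Last checks:** The pad has moved about 33 mm and stayed put after I let go. The block's position has not changed since notch 5.

**What disagreed:**
- **Notch 5:** it is only just heavy, reading 1.5 to 2.4 N depending on how far the lever was eased back. If it had been light, notch 6 could not have reached 7 N.
- **Step size:** the force rose 4 to 5 N per notch, a little above the stated 3 to 4 N.
- **Return swing:** after notch 7 the lever still pushed back while returning, about 11 N at first and near zero by mid-swing. To be sure that notch had caught, I pushed forward once more within the same swing to just short of the stop.
- **Early swings:** on notches 1 and 2 I pressed lightly on the forward stop (about 5 to 7 N) before I had located it.
- **Board detection:** the network missed the loose board in the final pictures, so its tightness was judged by eye. Its last measurement, at notch 6, was within about 1–2 mm of closed.

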